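# Test and re-arm the gas cut-off

## Robot

A 6-joint arm with a two-finger parallel gripper is mounted at the origin on the work surface. World frame = base frame: x ahead of the robot, y to its left, z up, the work surface at z = 0. Lengths are in m, angles in rad, forces in N, time in s.
With the tool pointing down it reaches from about 0.275 to 0.975 m from the base axis. Payload 8.4 kg.
Tool frame: the origin (TCP) lies at the very end of the fingers, on their centre line; the grasp point (between the pads) lies 19 mm behind it; z points along the fingers, y is the line along which they close (so a half turn about z gives the same grasp; the last joint's range is limited). The gripper opens to 92 mm and grips with 3 to 60 N. Pads are 20 mm wide; open, the fingers measure 128 mm over their backs; the gripper's body (75 mm by 189 mm) begins 69 mm behind the grasp point.
Start: joints at [1.16, 0.353, 1.633, -0, 1.155, -0.002], TCP at [0.248, 0.574, 0.215] pointing down, gripper open.
Joint ranges: [-2.63, 2.63], [-0.92, 2.1], [0.06, 2.66], [-1.3, 4.44], [0, 2.69], [-3.02, 3.02]. Speed limits (rad/s): [2.22, 2.22, 2.79, 3.14, 3.14, 3.14].

## Interface

Orientations are given as a rotation vector (axis times angle).
In Python, from station import * gives the robot as it stands. The module is installed in compiled form; this text tells all that it offers.
- The arm moves only by the tool servo_tool, never from a script. Its argument "rows" is one flat list of numbers, 7 for each row, row after row: the shift along the tool's x, y, z scaled (see below), then the turn, a rotation vector about the tool's x, y, z scaled (see below), then the finger opening in mm, from 0 to 91.9. A call has exactly 5 rows; each row is the pose to reach, as a shift and turn from the pose commanded when the call began, along the tool's axes at that moment; what a row does not reach only later rows make up. The controller multiplies each number of a shift by 1000 mm and each number of a turn by pi/2 rad. A row lasts 1/8 s, in which the tool goes at most 62.5 mm and 10.7 degrees, less where a joint would pass 70% of its speed; a pose out of reach is approached as far as the arm can. A call with a number of a shift or a turn outside -1 to 1 is refused whole. A call with a gripper value outside its range is refused whole. The fingers move at their own pace and stop on an object; "grip_force" is the grip in N (left out, the last holds). Time passes only in rows, so rows that repeat a pose let the fingers close, or fill a call up. It gives the time, the measured TCP pose, the force, the opening and the grip force at its end, in the units of the state.
- observe(): the state, without advancing time (a new reading comes with each control period).
- read_camera(name): name is "scene" or "top"; returns a dict with "color" (420x560x3 uint8, red, green, blue), "range_z" (420x560 float32, m along the optical axis (not along the pixel's ray), 0 where there is no reading), "intrinsics" (3x3 intrinsics, pixels), "D" ([k1, k2, p1, p2, k3] as OpenCV has them; the pictures are not rectified), "view" (4x4, takes a point from world to camera coordinates). Camera axes: x right, y down, z forward; pixel columns grow to the right and rows downward; lengths in m; the calibration is good to about 2 mm. A picture is of the moment at which its call begins.
- close_job(): hands the job in; it is judged then, once.
The state is a dict: "t": time; "qpos": joint angles; "qvel": joint speeds; "joint_torque": joint torques, N m; "position": TCP position; "orientation": TCP orientation; "ft_force": force on the tool from outside, world axes, zero at the start; "torque": the same for the moment, N m; "opening": finger opening in m; "grip_force": force on a finger pad.
Only numpy, scipy, OpenCV 4.12 (cv2) and the standard library are available. Lean on these libraries where they do the work, as an engineer would, in place of code of your own. Each camera call takes 0.05 s, during which the arm holds its last target. There are 200 camera calls.

## Task

Before cooking, test the gas cut-off on the rooftop bench: press the yellow test button on its top until the red-gripped lever drops, and let the button spring back. Then lift the lever up again to where it stands by itself against its stop, leave it there, and do not knock the tumbler, the spice tin or the plate.

Things in the scene. Friction and masses are not known exactly. Their poses are not given: they have to be found in the camera images.
- cutoff: Gas cut-off unit, fixed to the bench: grey housing 120 mm (x) by 220 mm (y) by 100 mm high; origin at the centre of its underside, z up. The yellow test button stands on top near its -y end; the lever's hinge runs through it along x near its +y end. Yawed up to 0.35 rad either way (yaw 0: long side across in front of the robot).
- button_top (a point): Centre of the top face of the yellow round test button (50 mm diameter, stands 20 mm above a 4 mm black collar), at [0, -0.060, 0.124] in the unit's frame when not pressed. It is pressed straight down.
- test_button (a joint): Travel of the test button in m: 0 released, 0.010 fully down; a spring returns it (about 4 N fully down). The lever trips at about 5.5 mm.
- hinge (a point): Point on the lever's hinge axis, midway between its arms, at [0, 0.070, 0.070] in the unit's frame; the axis runs along the unit's x.
- lever_grip (a point): Middle of the lever's crossbar: red round grip 18 mm thick, 100 mm long, along the unit's x, 120 mm from the hinge axis. Two round 10 mm arms, 136 mm apart, join its ends to the hinge outside the housing (U-shaped bail). In the unit's frame: standing [0, 0.050, 0.188], dropped [0, 0.189, 0.084] with free space around and below; can be pinched from above, fingers closing along the unit's y.
- lever (a joint): Angle of the 0.25 kg lever in rad: 0 standing (armed: leans 0.17 rad past vertical towards the button on its stop and stays by its weight), growing as it falls to the unit's +y side, 1.62 dropped (7 degrees above level). Let go below 0.17 it falls back to 0, beyond that to 1.62.
- tumbler: Bystander: loose green glass tumbler, 70 mm wide, 120 mm high, upright near one end of the unit; origin at the centre of its underside.
- spice_tin: Bystander: loose closed steel spice tin, 90 mm wide, 88 mm high, upright near the other end of the unit; origin at the centre of its underside.
- plate: Bystander: loose blue melamine plate, 180 mm wide, 22 mm high, on the bench on the unit's +x side (away from the robot); origin at the centre of its underside.

How it is judged:
On the way, in this order (a step that is already met when the one before it is completed fails the run):
1. the test button is pressed down by at least 7 mm of its 10 mm (value of joint test_button above 0.007 m).
2. the lever lies dropped (beyond 1.5 rad) with the button released (under 2 mm) for 0.2 s (value of joint lever above 1.5 rad and value of joint test_button below 0.002 m), for 0.2 s.
At the end, for the whole second after the job is handed in: The lever stands at rest against its stop (within 0.05 rad of joint value 0) by itself, the button is released (pressed by less than 2 mm), and the tumbler, spice tin and plate stand upright (tilted less than 0.1 rad) where they were (moved no more than 25 mm) (value of joint lever below 0.05 rad and velocity of joint lever between -0.05 and 0.05 rad/s and value of joint test_button below 0.002 m and angle between each of tumbler, spice_tin, plate's own z axis and vertical below 0.1 rad); the robot touches nothing.
It fails at once if the tumbler is moved by more than 25 mm (distance of tumbler from where it was at the start of the episode above 0.025 m).
It fails at once if the spice tin is moved by more than 25 mm (distance of spice_tin from where it was at the start of the episode above 0.025 m).
It fails at once if the plate is moved by more than 25 mm (distance of plate from where it was at the start of the episode above 0.025 m).
It also fails if it takes over 48 s, if anything falls off the work surface, if the arm or the gripper's body presses on something with over 40 N, if the wrist force passes 120 N, or if a joint passes its speed limit or range.

## Working session

There is one attempt and no reset: what is moved stays moved. The work goes in short steps, Python scripts to look and compute and a tool call to move; the robot and the scene stay as the last step left them, time stands still between calls to the robot, and variables do not carry over. Pictures are saved under pics/ and viewed, at most 10 in all, crops included, and the job is handed in when it is done.

Besides the shell and the picture viewer there is one more tool, called after "Call:" as name(argument=value, ...) on one line, values as JSON. servo_tool: Moves the arm, as the interface text tells. Shifts and turns lie within -1 to 1; 1 stands for 1000 mm of shift or pi/2 rad of turn. Its arguments: {"type":"object","properties":{"rows":{"type":"array","items":{"type":"number"}},"grip_force":{"type":"number"}},"required":["rows"]}

```bash
mkdir -p pics; cat > h.py <<'E'
import numpy as np, cv2
from station import *
def cloud(d):
    K=d["intrinsics"];z=d["range_z"];h,w=z.shape
    uv=np.stack(np.meshgrid(np.arange(w),np.arange(h)),-1).reshape(-1,1,2).astype(np.float64)
    n=cv2.undistortPoints(uv,K,np.array(d["D"],float)).reshape(h,w,2)
    P=np.dstack([n*z[...,None],z]); V=np.linalg.inv(d["view"])
    W=P@V[:3,:3].T+V[:3,3]; W[z==0]=np.nan
    return W
def hsv(d): return cv2.cvtColor(d["color"],cv2.COLOR_RGB2HSV)
E
python3 - <<'E'
from h import *
ims=[]
for n in("scene","top"):
    d=read_camera(n);cv2.imwrite(f"pics/{n}0.png",d["color"][...,::-1]);np.savez(f"{n}0.npz",**d)
    W=cloud(d);H=hsv(d)
    for c,lo,hi in(("yellow",(20,120,100),(35,255,255)),("red",(0,150,80),(8,255,255)),("green",(40,70,40),(85,255,255)),("blue",(95,100,50),(125,255,255))):
        m=cv2.inRange(H,lo,hi);k,l,s,ce=cv2.connectedComponentsWithStats(m)
        for i in range(1,k):
            if s[i,4]>60:
                p=W[l==i];p=p[~np.isnan(p[:,0])]
                if len(p): print(n,c,s[i],ce[i].round(1),np.median(p,0).round(3),np.percentile(p,2,0).round(3),np.percentile(p,98,0).round(3))
o=observe();print(o)
E
```

```text
scene yellow [256 187  15  12 153] [262.9 192.4] [ 0.533 -0.075  0.122] [ 0.506 -0.11   0.101] [ 0.551 -0.058  0.126]
scene red [284 171  18  20 121] [293.4 179.9] [0.498 0.027 0.194] [ 0.3   -0.139  0.068] [0.54  0.043 0.199]
scene green [ 78  39  19 103 959] [86.2 91.1] [ 0.517 -1.52   0.165] [ 0.431 -1.657 -0.09 ] [ 0.574 -1.344  0.419]
scene green [   5   40   76  101 2438] [47.7 95.9] [ 0.69  -1.593  0.182] [ 0.495 -1.825 -0.111] [ 0.821 -1.442  0.392]
scene green [ 98  88  14  50 338] [104.3 114.7] [ 0.455 -1.447  0.018] [ 0.404 -1.498 -0.093] [ 0.493 -1.412  0.148]
scene green [555  98   5  80 265] [557.6 139.6] [-0.724  0.538  0.091] [-0.856  0.471 -0.046] [-0.668  0.59   0.227]
scene green [ 32 114  31  38 317] [ 48.5 134. ] [ 0.757 -1.529 -0.019] [ 0.697 -1.601 -0.136] [ 0.803 -1.51   0.105]
scene green [287 196  12  15 102] [291.5 201.9] [0.486 0.012 0.101] [ 0.461 -0.022  0.098] [0.553 0.051 0.138]
scene green [374 222  25  44 842] [384.7 242.2] [0.445 0.33  0.086] [0.393 0.293 0.006] [0.459 0.357 0.12 ]
scene blue [ 230    0   65   50 2299] [257.1  20.3] [-0.719 -1.502  
[... 1636 characters left out ...]
55] [ 0.407  1.32  -0.512]
{'t': 0.1, 'qpos': array([ 1.15962087e+00,  3.53568531e-01,  1.63401699e+00,  2.26537882e-05,
        1.15526004e+00, -2.35858591e-03]), 'qvel': array([ 0.00171623, -0.00208075, -0.00257851,  0.00030536, -0.00154014,
       -0.00026489]), 'joint_torque': array([ 3.79411376e-04, -5.94902050e+01, -3.34933376e+01,  6.99115824e-02,
        1.83766260e-02,  4.57516035e-05]), 'position': array([0.24824493, 0.57310226, 0.21396356]), 'orientation': array([-6.37663080e-01, -3.07591336e+00,  1.91929525e-03]), 'ft_force': array([-0.07982586,  0.857972  ,  0.27850127]), 'torque': array([-0.01201956, -0.00145331,  0.00739244]), 'grip_force': 0.0, 'opening': 0.09173466749326513}
```

View pics/scene0.png

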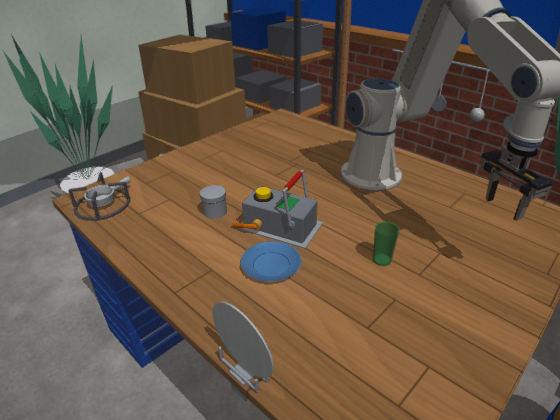

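View pics/top0.png

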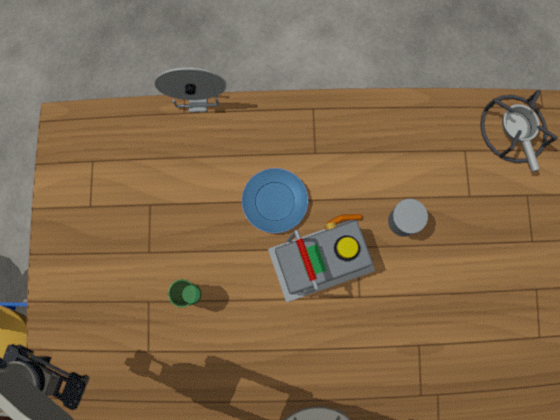

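The scene view shows the unit at about (280, 212) px with its lever standing, the tin at (213, 202), the plate at (270, 261) and the tumbler at (385, 242). The top view agrees: button (347, 247), red grip (306, 259), tin (408, 217), plate (275, 200) and tumbler (183, 293).

```bash
cat >> h.py <<'E'
from scipy.spatial.transform import Rotation as Ro
def pca(p):
    c=p.mean(0);v=np.linalg.svd(p-c,full_matrices=False)[2][0];return v*np.sign(v[0])
def cmd(target,yaw_y):
    "scaled shift/turn to put TCP at target, pointing down, tool y at world azimuth yaw_y (mod pi)"
    o=observe();R=Ro.from_rotvec(o["orientation"]);best=None
    for a in(yaw_y,yaw_y+np.pi):
        y=np.array([np.cos(a),np.sin(a),0]);z=np.array([0,0,-1.]);G=Ro.from_matrix(np.c_[np.cross(y,z),y,z])
        r=(R.inv()*G).as_rotvec()
        if best is None or np.linalg.norm(r)<np.linalg.norm(best): best=r
    return np.r_[R.inv().apply(np.array(target)-o["position"]),best/(np.pi/2)].round(4)
E
python3 - <<'E'
from h import *
for n in("scene","top"):
    d=dict(np.load(f"{n}0.npz"));W=cloud(d);H=hsv(d)
    m=cv2.inRange(H,(20,120,100),(35,255,255))>0
    p=W[m];p=p[(p[:,2]>.115)&(p[:,2]<.135)];x=(p.min(0)+p.max(0))/2
    print(n,"button",p.mean(0).round(4),x.round(4),np.ptp(p,0).round(3))
    m=cv2.inRange(H,(0,150,80),(8,255,255))>0
    p=W[m];p=p[(p[:,2]>.17)&(p[:,2]<.21)];v=pca(p[:,:2]);print(n,"grip",p.mean(0).round(4),((p.min(0)+p.max(0))/2).round(4),"yaw",np.arctan2(v[1],v[0]))
    # housing top, tin top
    p=W[(abs(W[...,2]-.1)<.004)&(abs(W[...,0]-.5)<.2)&(abs(W[...,1])<.17)];r=cv2.minAreaRect(p[:,:2].astype(np.float32));print(n,"housing",r)
    p=W[(abs(W[...,2]-.088)<.004)&(abs(W[...,0]-.58)<.13)&(W[...,1]<-.17)&(W[...,1]>-.4)];print(n,"tin",p.mean(0).round(3) if len(p) else 0)
print(cmd([.5245,-.0815,.3],.30), cmd([.248,.573,.3],.3))
E
```

```text
scene button [ 0.5308 -0.0779  0.1225] [ 0.5293 -0.0824  0.1215] [0.046 0.051 0.012]
scene grip [0.4989 0.0275 0.1936] [0.4957 0.0258 0.1892] yaw 0.2881756798811589
scene housing ((0.5120226740837097, -0.023758649826049805), (0.14180655777454376, 0.21968095004558563), 18.138713836669922)
scene tin [ 0.609 -0.251  0.086]
top button [ 0.523  -0.0823  0.1231] [ 0.5237 -0.0825  0.1221] [0.049 0.047 0.014]
top grip [0.4899 0.0228 0.1955] [0.4898 0.0223 0.1953] yaw 0.301507772503429
top housing ((0.5030488967895508, -0.02473941445350647), (0.1438739001750946, 0.21814671158790588), 16.621706008911133)
top tin [ 0.604 -0.252  0.086]
[-5.137e-01 -4.909e-01 -8.540e-02 -8.000e-04  3.000e-04  5.487e-01] [ 2.000e-04 -3.000e-04 -8.600e-02 -8.000e-04  3.000e-04  5.487e-01]
```

Call:
servo_tool(rows=[0,0,-0.0625,0,0,0.1,0,-0.06,-0.057,-0.086,0,0,0.2,0,-0.5137,-0.491,-0.086,0,0,0.5487,0,-0.5137,-0.491,-0.086,0,0,0.5487,0,-0.5137,-0.491,-0.086,0,0,0.5487,0], grip_force=10)

```text
t: 0.72
position: [0.3451, 0.3435, 0.2959]
orientation: [1.871, 2.523, -0.0]
ft_force: [-0.5, -0.9, -0.3]
opening: 0.0438
grip_force: 0.0
```

```bash
python3 -c "
from h import *
print(cmd([.525,-.082,.3],.30))"
```

```text
[-4.594e-01  4.860e-02 -4.000e-03  0.000e+00  1.000e-04 -3.300e-03]
```

Call:
servo_tool(rows=[-0.4594,0.0486,-0.004,0,0,0,0,-0.4594,0.0486,-0.004,0,0,0,0,-0.4594,0.0486,-0.004,0,0,0,0,-0.4594,0.0486,-0.004,0,0,0,0,-0.4594,0.0486,-0.004,0,0,0,0])

```text
t: 1.35
position: [0.4684, 0.0562, 0.2988]
orientation: [1.864, 2.528, 0.0]
ft_force: [0.6, 1.0, 0.0]
opening: 0.0004
grip_force: 0.0
```

```bash
python3 -c "
from h import *
print(cmd([.525,-.082,.3],.30))"
```

```text
[-0.1488  0.0132 -0.0012  0.0002 -0.      0.    ]
```

Call:
servo_tool(rows=[-0.1488,0.0132,-0.0012,0,0,0,0,-0.1488,0.0132,-0.0012,0,0,0,0,-0.1488,0.0132,-0.0012,0,0,0,0,-0.1488,0.0132,-0.0012,0,0,0,0,-0.1488,0.0132,-0.0012,0,0,0,0])

```text
t: 1.98
position: [0.5241, -0.0793, 0.2996]
orientation: [-1.864, -2.528, 0.0]
ft_force: [0.5, -0.1, -0.1]
opening: 0.0006
grip_force: 0.0
```

```bash
python3 -c "
from h import *
print(observe()['position'],cmd([.525,-.082,.116],.30))"
```

```text
[ 0.52413129 -0.07929836  0.29958924] [-3.000e-03  2.000e-04  1.836e-01 -4.000e-04 -5.000e-04  1.000e-04]
```

Call:
servo_tool(rows=[0,0,0.06,0,0,0,0,0,0,0.12,0,0,0,0,0,0,0.16,0,0,0,0,0,0,0.165,0,0,0,0,0,0,0.165,0,0,0,0])

```text
t: 2.6
position: [0.5253, -0.0793, 0.136]
orientation: [1.863, 2.529, 0.001]
ft_force: [-0.3, 1.0, -0.5]
opening: 0.0001
grip_force: 0.0
```

Call:
servo_tool(rows=[0,0,0.006,0,0,0,0,0,0,0.011,0,0,0,0,0,0,0.015,0,0,0,0,0,0,0.018,0,0,0,0,0,0,0.018,0,0,0,0])

```text
t: 3.22
position: [0.5253, -0.0801, 0.1172]
orientation: [1.864, 2.528, 0.001]
ft_force: [1.7, 0.2, 2.6]
opening: 0.0009
grip_force: 1.5
```

Call:
servo_tool(rows=[0,0,0.001,0,0,0,0,0,0,0.002,0,0,0,0,0,0,0.0025,0,0,0,0,0,0,0.0025,0,0,0,0,0,0,0.0025,0,0,0,0])

```text
t: 3.85
position: [0.5249, -0.0801, 0.1146]
orientation: [1.864, 2.528, 0.0]
ft_force: [2.3, 0.0, 4.7]
opening: 0.0008
grip_force: 1.9
```

```bash
python3 - <<'E'
from h import *
d=read_camera("top");W=cloud(d);H=hsv(d);print(observe()["ft_force"])
p=W[cv2.inRange(H,(0,150,80),(8,255,255))>0];p=p[(abs(p[:,0]-.48)<.12)&(abs(p[:,1]-.08)<.2)];print(len(p),p.mean(0))
E
```

```text
[ 2.80405407 -0.4619972   4.50049613]
240 [0.44816824 0.15513317 0.09189158]
```

The button is fully down and the lever has dropped to where I predicted. Next I retreat upward.

Call:
servo_tool(rows=[0,0,-0.02,0,0,0,0,0,0,-0.08,0,0,0,0,0,0,-0.14,0,0,0,0,0,0,-0.14,0,0,0,0,0,0,-0.14,0,0,0,0])

```text
t: 4.53
position: [0.5234, -0.0799, 0.2533]
orientation: [-1.863, -2.527, 0.002]
ft_force: [0.9, -0.3, -0.9]
opening: 0.0006
grip_force: 0.0
```

```bash
python3 - <<'E'
from h import *
for n in("scene","top"):
    d=read_camera(n);W=cloud(d);H=hsv(d)
    p=W[cv2.inRange(H,(0,150,80),(8,255,255))>0];p=p[(abs(p[:,0]-.448)<.08)&(abs(p[:,1]-.155)<.07)&(abs(p[:,2]-.085)<.025)];v=pca(p[:,:2])
    print(n,len(p),p.mean(0),(p.min(0)+p.max(0))/2,np.ptp(p,0),np.arctan2(v[1],v[0]))
o=observe();print(o["position"],o["qpos"],cmd([.448,.156,.23],1.872))
E
```

```text
scene 115 [0.45384854 0.15807801 0.09065176] [0.45176566 0.15707944 0.08781227] [0.09510513 0.04207548 0.01602722] 0.30710009927959475
top 240 [0.44743592 0.1549983  0.09122658] [0.44790903 0.15505923 0.09034006] [0.09671581 0.04127912 0.01360403] 0.30808338803912144
[ 0.52313579 -0.0798125   0.25241893] [-1.54175683e-01  1.69320179e-01  1.79176923e+00 -9.05198327e-05
  1.18444139e+00 -4.54200207e-01] [ 0.2474 -0.002   0.0228 -0.0026  0.001   0.9993]
```

Call:
servo_tool(rows=[0.0625,0,0,0,0,0.1,60,0.125,-0.001,0.01,0,0,0.2,60,0.187,-0.001,0.0228,0,0,0.3,60,0.2474,-0.002,0.0228,0,0,0.42,60,0.2474,-0.002,0.0228,0,0,0.54,60])

```text
t: 5.25
position: [0.4473, 0.1579, 0.2297]
orientation: [-2.716, -1.577, 0.006]
ft_force: [0.5, -0.6, 0.1]
opening: 0.0484
grip_force: 0.0
```

Call:
servo_tool(rows=[0,0,0,0,0,0.11,60,0,0,0,0,0,0.22,60,0,0,0,0,0,0.33,60,0,0,0,0,0,0.46,60,0,0,0,0,0,0.46,60])

```text
t: 5.88
position: [0.4486, 0.1554, 0.2301]
orientation: [3.098, 0.519, -0.005]
ft_force: [0.1, -1.3, -0.6]
opening: 0.0599
grip_force: 0.0
```

```bash
python3 -c "
from h import *
print(observe()['qpos'],cmd([.449,.1555,.065],1.876))"
```

```text
[ 3.30344333e-01  1.01505811e-01  1.92405883e+00 -7.32851132e-05
  1.11923345e+00  1.56887435e+00] [9.000e-04 0.000e+00 1.651e-01 1.000e-04 2.000e-03 1.720e-02]
```

Call:
servo_tool(rows=[0.001,0,0.05,0,0,0.017,60,0.001,0,0.1,0,0,0.017,60,0.001,0,0.145,0,0,0.017,60,0.001,0,0.165,0,0,0.017,60,0.001,0,0.165,0,0,0.017,60])

```text
t: 6.5
position: [0.4487, 0.1554, 0.0647]
orientation: [3.103, 0.482, -0.008]
ft_force: [0.6, -0.4, 0.1]
opening: 0.0602
grip_force: 0.0
```

Call:
servo_tool(rows=[0,0,0,0,0,0,10,0,0,0,0,0,0,10,0,0,0,0,0,0,10,0,0,0,0,0,0,10,0,0,0,0,0,0,10], grip_force=10)

```text
t: 7.12
position: [0.451, 0.1554, 0.0669]
orientation: [3.104, 0.479, 0.001]
ft_force: [1.7, -5.6, 2.4]
opening: 0.0175
grip_force: 10.0
```

```bash
python3 - <<'E'
from h import *
o=observe();print(o['position'],o['opening'],o['grip_force'],o['ft_force'],o['orientation'])
d=read_camera("scene");cv2.imwrite("pics/g.png",cv2.resize(d["color"][150:290,220:420,::-1],None,fx=4,fy=4))
# arc: shifts (tool y, tool z) from current pose, dropped th=1.62
a0=np.arctan2(.014,.119)
for th in (1.62,1.5,1.4,1.25,1.1,.95,.8,.65,.5,.35,.25,.18,.12,.08,.05,.03,0):
    a=a0+1.62-th; print(th,round(.1198*(np.cos(a0)-np.cos(a)),4),round(-.1198*(np.sin(a)-np.sin(a0)),4))
E
```

```text
[0.45100118 0.1554217  0.06694249] 0.017463840427552394 10.000016838312149 [ 1.74610525 -5.63349546  2.38186805] [3.10356025e+00 4.79060654e-01 1.23954064e-03]
1.62 0.0 -0.0
1.5 0.0025 -0.0141
1.4 0.0059 -0.0256
1.25 0.0131 -0.0421
1.1 0.0227 -0.0573
0.95 0.0344 -0.0709
0.8 0.048 -0.0825
0.65 0.0633 -0.0921
0.5 0.0797 -0.0992
0.35 0.0971 -0.1038
0.25 0.109 -0.1054
0.18 0.1173 -0.1058
0.12 0.1245 -0.1057
0.08 0.1293 -0.1054
0.05 0.1329 -0.105
0.03 0.1353 -0.1047
0 0.1388 -0.1041
```

View pics/g.png

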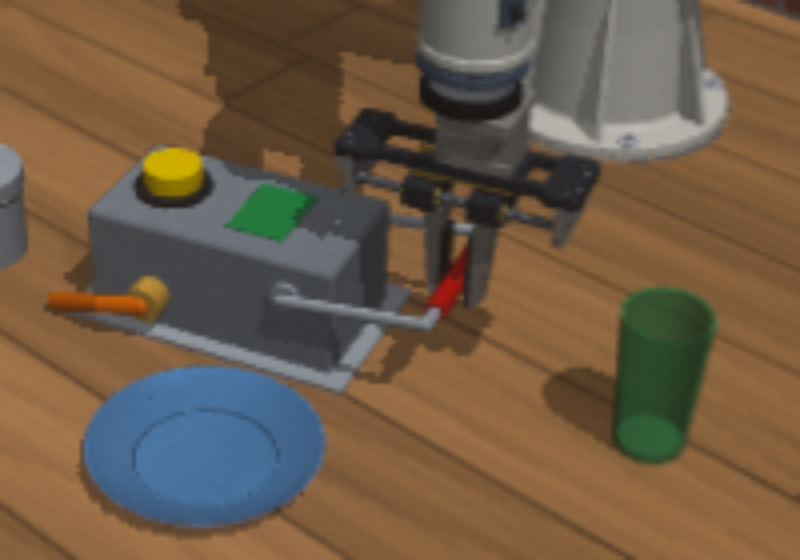

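The crop shows the red bar pinched between the fingers at (455, 285), with clear space to the tumbler. I now lift along the arc.

Call:
servo_tool(rows=[0,0.0025,-0.0141,0,0,0,10,0,0.0059,-0.0256,0,0,0,10,0,0.0131,-0.0421,0,0,0,10,0,0.0227,-0.0573,0,0,0,10,0,0.0344,-0.0709,0,0,0,10])

```text
t: 7.8
position: [0.4608, 0.1239, 0.1389]
orientation: [-3.103, -0.476, -0.0]
ft_force: [-1.2, 6.1, 2.6]
opening: 0.0176
grip_force: 10.0
```

Call:
servo_tool(rows=[0,0.0136,-0.0116,0,0,0,10,0,0.0289,-0.0212,0,0,0,10,0,0.0453,-0.0283,0,0,0,10,0,0.0627,-0.0329,0,0,0,10,0,0.0746,-0.0345,0,0,0,10])

```text
t: 8.43
position: [0.4839, 0.0512, 0.1727]
orientation: [-3.105, -0.477, -0.002]
ft_force: [0.4, 1.7, 1.9]
opening: 0.0177
grip_force: 10.0
```

Call:
servo_tool(rows=[0,0.0083,-0.0004,0,0,0,10,0,0.0155,-0.0003,0,0,0,10,0,0.0203,0,0,0,0,10,0,0.0225,0.0004,0,0,0,10,0,0.0225,0.0004,0,0,0,10])

```text
t: 9.05
position: [0.4901, 0.0306, 0.1715]
orientation: [3.105, 0.478, 0.0]
ft_force: [2.0, 2.0, -0.1]
opening: 0.0171
grip_force: 10.0
```

```bash
python3 - <<'E'
from h import *
o=observe();print(o['position'],o['opening'],o['grip_force'],o['ft_force'],o['orientation'])
print("grip unit y,z:",(o['position'][:2]-[.507,-.0245])@[-.3,.954],o['position'][2]+.019)
d=read_camera("scene");cv2.imwrite("pics/g2.png",cv2.resize(d["color"][130:270,200:400,::-1],None,fx=4,fy=4))
E
```

```text
[0.49014561 0.03064099 0.17147745] 0.017077186893356303 10.004401803016663 [ 2.03568819  1.9575676  -0.13400405] [3.10497846e+00 4.77594353e-01 1.22058395e-05]
grip unit y,z: 0.05766081840092823 0.19047744521927593
```

View pics/g2.png

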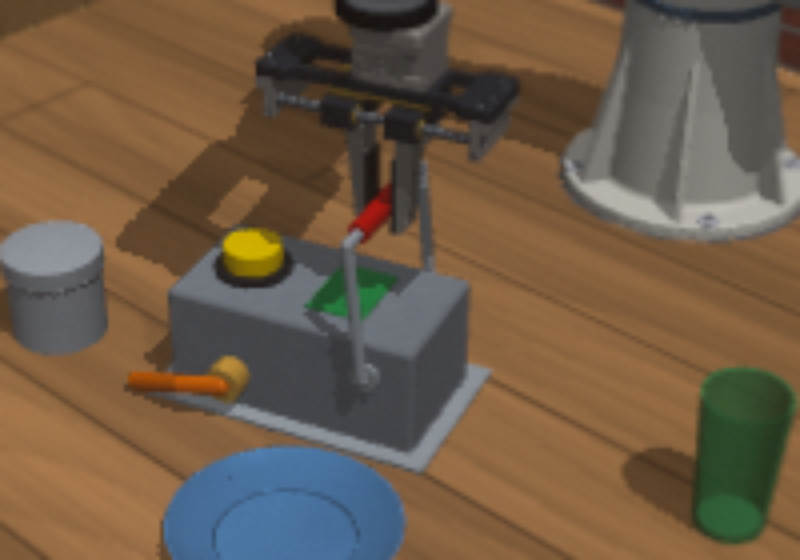

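The lever stands nearly upright at (355, 290), still pinched, at about 0.06 rad. I nudge it a little further, then open.

Call:
servo_tool(rows=[0,0.004,0.0005,0,0,0,10,0,0.004,0.0005,0,0,0,10,0,0.004,0.0005,0,0,0,50,0,0.004,0.0005,0,0,0,50,0,0.004,0.0005,0,0,0,50])

```text
t: 9.72
position: [0.491, 0.0268, 0.171]
orientation: [3.105, 0.478, -0.001]
ft_force: [-0.4, -0.0, -0.7]
opening: 0.0455
grip_force: 0.0
```

Call:
servo_tool(rows=[0,0,0,0,0,0,50,0,0,-0.02,0,0,0,50,0,0,-0.06,0,0,0,50,0,0,-0.12,0,0,0,50,0,0,-0.12,0,0,0,50])

```text
t: 10.35
position: [0.4938, 0.027, 0.2956]
orientation: [3.104, 0.477, 0.013]
ft_force: [0.9, 0.4, 0.1]
opening: 0.05
grip_force: 0.0
```

```bash
python3 - <<'E'
from h import *
o=observe();print(o['position'],o['opening'],o['ft_force'])
d=read_camera("scene");cv2.imwrite("pics/g3.png",cv2.resize(d["color"][130:290,200:410,::-1],None,fx=3.5,fy=3.5))
W=cloud(d);p=W[cv2.inRange(hsv(d),(0,150,80),(8,255,255))>0];p=p[(p[:,2]>.17)&(p[:,2]<.21)&(abs(p[:,0]-.5)<.1)];print(p.mean(0),"before .4989 .0275 .1936")
E
```

```text
[0.49382021 0.02695849 0.29559207] 0.0500325023621808 [0.86661847 0.37971718 0.06405642]
[0.49861284 0.02731126 0.19351527] before .4989 .0275 .1936
```

View pics/g3.png

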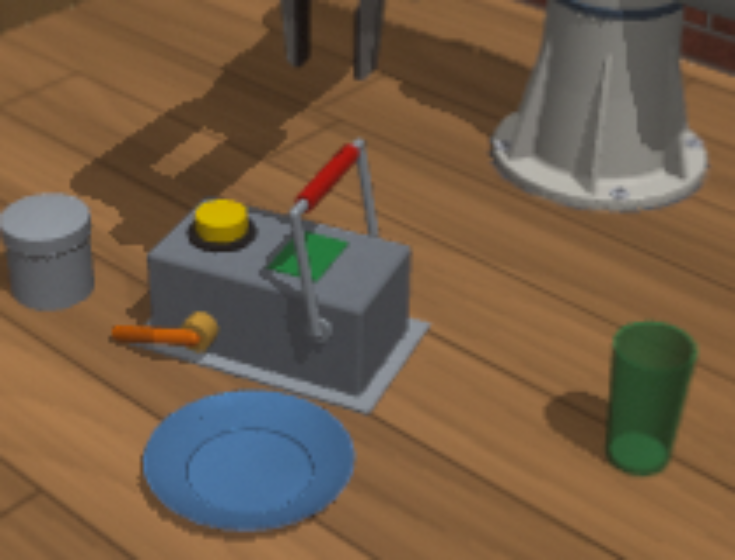

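The lever stands freely on its stop with the grip at (330, 178), the button is up, the gripper is clear above, and the tin, plate and tumbler are undisturbed.

```bash
python3 -c "
from station import *
print(close_job())"
```

```text
the job is handed in; nothing more can be done
None
```

The job is handed in: I pressed the test button until the lever dropped, then lifted the lever back. In the last picture it stands by itself on its stop, with the button up and the tumbler, tin and plate undisturbed; the hand-in returned no verdict.

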